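# Take the check weight out of its case and put it on the balance

## Robot

A 7-joint arm with a two-finger parallel gripper is mounted at the origin on the work surface. World frame = base frame: x ahead of the robot, y to its left, z up, the work surface at z = 0. Lengths are in m, angles in rad, forces in N, time in s.
With the tool pointing down it reaches from about 0.35 to 0.9 m from the base axis. Payload 8.1 kg.
Tool frame: the origin (TCP) lies midway between the tips of the shut fingers; the grasp point (between the pads) lies 19 mm behind it; z points along the fingers, x is the direction in which the jaws open and shut, and the axes are right-handed (so a half turn about z gives the same grasp; the last joint's range is limited). The gripper opens to 92 mm and grips with 3 to 60 N. Pads are 19 mm wide; open, the fingers measure 130 mm over their backs; the gripper's body (75 mm by 190 mm) begins 47 mm behind the grasp point.
Start: joints at [-0.103, 0.434, 0.025, 1.573, -0.012, 1.134, -0.075], TCP at [0.625, -0, 0.227] pointing down, gripper open.
Joint ranges: [-2.62, 2.62], [-0.44, 2.09], [-1.27, 1.32], [0.08, 2.57], [-1.32, 4.46], [0.12, 2], [-2.74, 2.74]. Speed limits (rad/s): [2.22, 2.22, 3.01, 3.01, 3.14, 3.14, 3.14].

## Interface

Orientations are given as a rotation vector (axis times angle).
In Python, from cell import arm gives the robot as it stands.
- The arm moves only by the tool jog_arm, never from a script. Its argument "commands" is a list of rows, each an object with "translation": the shift along the tool's x, y, z in mm, a list of three; "turn": the turn, a rotation vector about the tool's x, y, z in rad, a list of three. A call has 1 to 12 rows; each row is the pose to reach, as a shift and turn from the pose commanded when the call began, along the tool's axes at that moment; what a row does not reach only later rows make up. A row lasts 1/12 s, in which the tool goes at most 41.7 mm and 7.16 degrees, less where a joint would pass 70% of its speed; a pose out of reach is approached as far as the arm can. A call with a gripper value outside its range is refused whole. "claw" is the closure, from -1 (fully open) to 1 (shut), so that 0 is half open, set as the call begins (left out, the last holds). The fingers move at their own pace and stop on an object; "grip_force" is the grip in N (left out, the last holds). Time passes only in rows, so rows that repeat a pose let the fingers close. It gives the time, the measured TCP pose, the force and the opening at its end, in the units of the state.
- arm.observe(): the state, without advancing time (a new reading comes with each control period).
- arm.get_image(name): name is "scene" or "side" or "wrist"; returns the picture (384x512x3 uint8, blue, green, red); there is no depth.
- arm.camera_info(name): a dict with "vertical_fov" (degrees; the focal length in pixels is half the picture's height over the tangent of half this angle, whatever the lens; pixels are square), "cx", "cy" (the principal point, pixels), "eye" and "rotation" of the camera in the world. Camera axes: x right, y up, looking along -z (the intrinsics and any distortion apply to the point x, -y, -z); pixel columns grow to the right and rows downward; lengths in m; the calibration is good to about 2 mm. A picture is of the moment at which its call begins: read the wrist's pose just before it. camera_info takes no time and is no camera call; for the wrist camera it gives the pose at the moment of the call.
- arm.sign_off(): hands the job in, once; it reports no verdict.
Trained networks look in the newest picture that a camera, given by its name, has taken for a name from the list of things; names that differ only in an ending like _2 or _b are one class to them, and where a whole thing is asked for, a point or a joint stands for the part that bears it (a point fixed in the world has none). Each returns a list of dicts, best first, with "confidence" (0 to 1); they miss things now and then, are a little off and sometimes report something else, mostly with a low value. They report only what shows in the picture. A call takes as long as a camera call.
- arm.trace(camera, query): "region" (384x512 bool, what is visible of it) and "box" ([left, top, width, height] in pixels, round what is visible of it).
- arm.landmark_of(camera, query): "at" ([column, row] in pixels: a listed point, or the origin of a listed thing).
The state is a dict: "clock": time; "joints": joint angles; "dq": joint speeds; "joint_efforts": joint torques, N m; "position": TCP position; "ee_rot": TCP orientation; "force": force on the tool from outside, world axes, zero at the start; "ft_torque": the same for the moment, N m; "width": opening from 0.0 (shut) to 1.0 (fully open).
Only numpy, scipy, OpenCV 4.12 (cv2) and the standard library are available. Lean on these libraries where they do the work, as an engineer would, in place of code of your own. Each camera call takes 0.05 s, during which the arm holds its last target. There are 200 camera calls.

## Task

Check the lab balance: swing the lid of the black weight case right back, past its balance point, so that it stays open by itself, then lift out the middle-sized of the three steel weights and stand it upright in the middle of the balance pan without dropping it. Leave the other two weights in their wells, and do not shift the brown bottle, the beaker or the tube rack.

Things in the scene. Friction and masses are not known exactly. Their poses are not given: they have to be found in the camera images.
- case: black clamshell weight case, shut at the start, fixed, 116 mm (its x) by 216 mm (its y). Origin: centre of the underside, z up; opening front at -x, hinge along y at the far rim. Base 60 mm high, 4 mm walls; grey foam inside, its top 45 mm above the bench, with three wells in a row at x = -6 mm: largest weight at y = -66, middle 0, smallest +66 mm. Lid: shell 26 mm deep (shut: 86 mm high).
- lid (a joint): lid angle in rad: 0 shut, grows as the front edge rises, stop at 1.92 (leaning back). No latch. It weighs 0.2 to 0.34 kg and turns freely, slightly damped: below its balance point at about 1.27 rad it falls shut, beyond it it falls open against the stop and stays.
- lid_tab (a point): centre of the thumb tab on the front of the lid; it moves with the lid. Tab: 22 mm out from the front wall, 30 mm wide (case y), 8 mm thick; shut, its underside is 60 mm above the bench with free space underneath, and its centre is 11 mm in front of the front wall. It is 127 mm from the hinge line.
- lid_hinge (a point): middle of the hinge line, 58 mm behind the case's centre, 60 mm above the bench; axes as the case
- weight_200: the middle-sized steel knob weight, 200 g, to be moved. Origin: centre of its underside; z along its axis. 51 mm tall: body 28 mm diameter up to 32 mm, neck 13 mm diameter, knob 21 mm diameter from 39 to 51 mm; centre of mass 21 mm up, so it hangs straight from the knob. It stands 33 mm out of the foam (well 18 mm deep, 31 mm wide), with free gaps of 33 and 41 mm to its neighbours.
- weight_500: the largest steel knob weight, 500 g, 38 mm diameter, 64 mm tall; origin: centre of its underside. Stays in its well.
- weight_100: the smallest steel knob weight, 100 g, 22 mm diameter, 40 mm tall; origin: centre of its underside. Stays in its well.
- balance: white top-loading laboratory balance, fixed, 285 mm deep (its x) and 200 mm wide (its y), with a round steel pan. Origin: on the bench straight below the pan centre; the housing runs from x = -193 mm (keypad and dark display, nearest the robot) to x = +93 mm.
- pan (a point): centre of the top face of the balance pan: a flat rigid steel disc of 130 mm diameter, 78 mm above the bench
- reagent_bottle: bystander: brown glass bottle with a paper label and a red cap, 68 mm diameter, 165 mm tall; origin: centre of its underside
- beaker: bystander: clear beaker, 72 mm diameter at the rim, 95 mm tall; origin: centre of its underside
- tube_rack: bystander: steel wire test-tube rack with four glass tubes, 85 mm (x) by 190 mm (y), 130 mm tall over the tubes; origin: centre of its underside

How it is judged:
On the way, in this order (a step that is already met when the one before it is completed fails the run):
1. the lid is open past its balance point and leans back (value of joint lid above 1.6 rad), for 0.3 s.
2. the middle-sized weight is lifted clear of its well (z of weight_200 in the frame of case above 0.06 m), for 0.1 s.
At the end, for the whole second after the job is handed in: The middle-sized weight stands upright (within 0.08 rad) and at rest on the balance pan, its axis within 30 mm of the pan's centre; the lid stays open by itself (beyond 1.6 rad); the largest and smallest weights are still in their wells (within 8 mm of where they stood) (horizontal distance between weight_200 and pan below 0.03 m and z of weight_200 in the frame of pan between -0.004 and 0.004 m and angle between weight_200's own z axis and vertical below 0.08 rad and linear speed of weight_200 below 0.02 m/s and value of joint lid above 1.6 rad and distance of each of weight_500, weight_100 from where it was at the start of the episode below 0.008 m); the robot touches nothing.
It fails at once if the middle-sized weight is dropped: it falls free at more than 0.45 m/s (a drop of about 10 mm) (linear speed of weight_200 above 0.45 m/s and contact force between weight_200 and the fingers below 0.05 N).
It fails at once if the bottle is shifted more than 20 mm (distance of reagent_bottle from where it was at the start of the episode above 0.02 m).
It fails at once if the beaker is shifted more than 20 mm (distance of beaker from where it was at the start of the episode above 0.02 m).
It fails at once if the tube rack is shifted more than 20 mm (distance of tube_rack from where it was at the start of the episode above 0.02 m).
It fails at once if the largest or the smallest weight is taken out of its well (distance of any of weight_500, weight_100 from where it was at the start of the episode above 0.02 m).
It also fails if it takes over 58 s, if anything falls off the work surface, if the arm or the gripper's body presses on something with over 40 N, if the wrist force passes 120 N, or if a joint passes its speed limit or range.

## Working session

There is one attempt and no reset: what is moved stays moved. The work goes in short steps, Python scripts to look and compute and a tool call to move; the robot and the scene stay as the last step left them, time stands still between calls to the robot, and variables do not carry over. Pictures are saved under pics/ and viewed, about 8 in all and at most 12, crops included, and the job is handed in when it is done.

Besides the shell and the picture viewer there is one more tool, called after "Request:" as name([rows], argument=value, ...), one row to a line, values as JSON. jog_arm: Moves the arm, as the interface text tells. Its arguments: {"type":"object","properties":{"commands":{"type":"array","items":{"type":"object","properties":{"translation":{"type":"array","items":{"type":"number"}},"turn":{"type":"array","items":{"type":"number"}}}}},"claw":{"type":"number"},"grip_force":{"type":"number"}},"required":["commands"]}

```bash
mkdir -p pics; cat > h.py <<'E'
import numpy as np,cv2
from cell import arm
from scipy.spatial.transform import Rotation as R
def ray(cam,px,info=None):
    i=info or arm.camera_info(cam); f=192/np.tan(np.radians(i['vertical_fov'])/2)
    d=np.array([(px[0]-i['cx'])/f,-(px[1]-i['cy'])/f,-1.])
    return np.array(i['eye']),np.array(i['rotation'])@d
def atz(cam,px,z,info=None):
    e,d=ray(cam,px,info); return e+d*(z-e[2])/d[2]
def proj(cam,p,info=None):
    i=info or arm.camera_info(cam); f=192/np.tan(np.radians(i['vertical_fov'])/2)
    q=np.array(i['rotation']).T@(np.array(p)-i['eye']); return np.array([i['cx']-f*q[0]/q[2],i['cy']+f*q[1]/q[2]])
E
python3 - <<'E'
from h import *
ims=[]
for c in ('scene','side'):
    i=arm.camera_info(c); print(c,i)
    im=arm.get_image(c); 
    for q,z in (('case',0),('lid_tab',.064),('lid_hinge',.06),('balance',0),('pan',.078),('reagent_bottle',0),('beaker',0),('tube_rack',0)):
        for d in arm.landmark_of(c,q)[:2]: print(q,np.round(d['at'],1),round(d['confidence'],2),atz(c,d['at'],z,i).round(4))
    cv2.imwrite(f'pics/{c}0.png',im)
print(arm.observe())
E
```

```text
scene {'vertical_fov': 42.86305642239719, 'cx': 258.55950526595046, 'cy': 185.79976710246777, 'eye': array([1.72973618, 0.28530392, 1.35237188]), 'rotation': array([0.51599599, 0.66681113, 1.76004197])}
side {'vertical_fov': 45.68475164145528, 'cx': 250.61808462186005, 'cy': 191.52157001143365, 'eye': array([-0.37769049, -1.01691491,  0.95696756]), 'rotation': array([ 0.9566042 , -0.38404821, -0.71066816])}Traceback (most recent call last):
  File "<stdin>", line 7, in <module>
  File "h.py", line 9, in atz
    e,d=ray(cam,px,info); return e+d*(z-e[2])/d[2]
                                              ~^^^
IndexError: invalid index to scalar variable.
```

```bash
sed -i "s/np.array(i\['rotation'\])/R.from_rotvec(i['rotation']).as_matrix()/" h.py
python3 - <<'E'
from h import *
for c in ('scene','side'):
    i=arm.camera_info(c)
    im=arm.get_image(c); 
    for q,z in (('case',0),('lid_tab',.064),('lid_hinge',.06),('balance',0),('pan',.078),('reagent_bottle',0),('beaker',0),('tube_rack',0)):
        for d in arm.landmark_of(c,q)[:2]: print(q,np.round(d['at'],1),round(d['confidence'],2),atz(c,d['at'],z,i).round(4))
    cv2.imwrite(f'pics/{c}0.png',im)
    ims=im if c=='scene' else np.hstack([ims,im])
cv2.imwrite('pics/both.png',cv2.resize(ims,(800,300)))
print(arm.observe(), arm.camera_info('wrist'))
E
```

```text
case [209.5 196.2] 0.77 [ 0.5406  0.1562 -0.    ]
lid_tab [371.4 278.9] 0.67 [ 0.5249 -0.5718  0.064 ]
lid_hinge [221.4 178.8] 0.87 [0.5952 0.145  0.06  ]
lid_hinge [162.2 168.8] 0.29 [0.4794 0.372  0.06  ]
balance [282.5 232.9] 0.61 [ 0.5682 -0.1992  0.    ]
pan [284.1 216.8] 0.62 [ 0.5596 -0.2109  0.078 ]
reagent_bottle [271.4 188.5] 0.63 [0.7508 0.0256 0.    ]
beaker [163.1 166.1] 0.79 [0.5533 0.4818 0.    ]
beaker [282.3 232.3] 0.38 [ 0.5702 -0.1965  0.    ]
tube_rack [372.9 279.4] 0.75 [ 0.5909 -0.5443  0.    ]
{'clock': 1.45, 'joints': array([-0.1026004 ,  0.43451451,  0.02499094,  1.57320563, -0.01163419,
        1.13401296, -0.07504908]), 'dq': array([-0.00014181, -0.00145225, -0.00184203, -0.00162754,  0.00027587,
       -0.00070653,  0.00038058]), 'joint_efforts': array([-1.85357521e-04, -6.67665696e+01,  9.83905122e-01, -3.14805758e+01,
       -6.06169668e-02,  3.27755220e-02,  5.04154900e-05]), 'position': array([ 6.25003501e-01, -1.04935999e-05,  2.26730520e-01]), 'ee_rot': array([-3.14156999e+00,  6.26394720e-05, -4.61360452e-06]), 'force': array([-0.08472949, -0.00673003, -0.38559782]), 'ft_torque': array([ 0.00308418,  0.00397183, -0.01097775]), 'width': 1.0010676575555641} {'vertical_fov': 69.56618891871152, 'cx': 255.07198683877547, 'cy': 194.7247321611478, 'eye': array([0.62497405, 0.08479474, 0.3854261 ]), 'rotation': array([-3.12424148e-01,  9.70728730e-05,  4.75937893e-04])}
```

View pics/both.png

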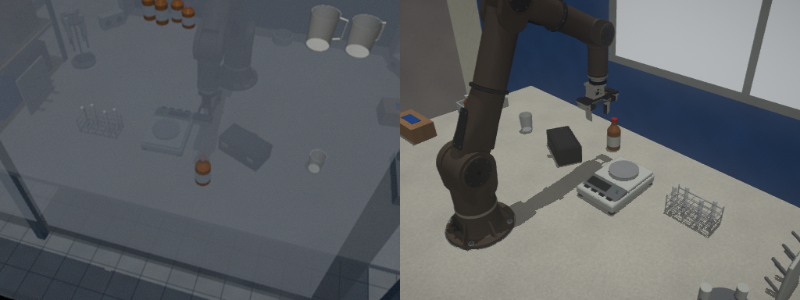

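Request:
jog_arm([
  {"translation": [-30,-40,-30]},
  {"translation": [-50,-75,-55]},
  {"translation": [-75,-110,-80]},
  {"translation": [-95,-140,-100]},
  {"translation": [-95,-150,-100]},
  {"translation": [-95,-150,-100]},
  {"translation": [-95,-150,-100]},
])

```text
schema error: expected keys translation, turn
```

```bash
python3 - <<'E'
from h import *
i=arm.camera_info('wrist');im=arm.get_image('wrist');cv2.imwrite('pics/w1.png',im);np.save('w1.npy',i,allow_pickle=True)
for q,z in (('case',0),('lid_tab',.064),('lid_hinge',.06),('balance',0),('pan',.078),('reagent_bottle',0)):
    for d in arm.landmark_of('wrist',q)[:1]: print(q,np.round(d['at'],1),round(d['confidence'],2),atz('wrist',d['at'],z,i).round(4))
s=arm.observe();print(s['clock'],s['position'],s['ee_rot'])
E
```

```text
case [194.   40.8] 0.67 [0.549  0.1612 0.    ]
lid_hinge [231.7  54. ] 0.89 [0.6001 0.1368 0.06  ]
pan [214.9 333.2] 0.96 [ 0.569  -0.2174  0.078 ]
reagent_bottle [354.8 150. ] 0.72 [0.7638 0.0258 0.    ]
1.8 [ 6.25013262e-01 -2.06394688e-05  2.26726380e-01] [ 3.14158753e+00 -1.45222537e-04  7.21216927e-06]
```

View pics/w1.png

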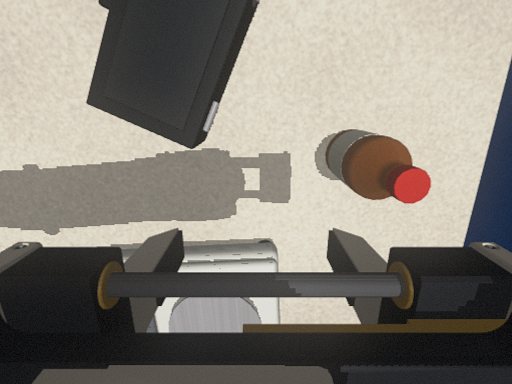

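Request:
jog_arm([
  {"translation": [-30,-40,-30],"turn": [0,0,0]},
  {"translation": [-50,-75,-55],"turn": [0,0,0]},
  {"translation": [-75,-110,-80],"turn": [0,0,0]},
  {"translation": [-95,-140,-100],"turn": [0,0,0]},
  {"translation": [-95,-150,-100],"turn": [0,0,0]},
  {"translation": [-95,-150,-100],"turn": [0,0,0]},
  {"translation": [-95,-150,-100],"turn": [0,0,0]},
])

```text
clock: 2.38
position: [0.5295, 0.1525, 0.328]
ee_rot: [-3.14, -0.007, -0.004]
force: [0.2, -0.8, 1.0]
width: 1.0
```

```bash
python3 - <<'E'
from h import *
i=arm.camera_info('wrist');im=arm.get_image('wrist');cv2.imwrite('pics/w2.png',im);np.save('w2.npy',i,allow_pickle=True)
for q,z in (('case',0),('lid_tab',.064),('lid_hinge',.06),('balance',0),('pan',.078),('reagent_bottle',0),('beaker',0)):
    for d in arm.landmark_of('wrist',q)[:1]: print(q,np.round(d['at'],1),round(d['confidence'],2),atz('wrist',d['at'],z,i).round(4))
s=arm.observe();print(s['clock'],s['position'],s['ee_rot'])
E
```

```text
case [263.1 149.9] 0.95 [0.5442 0.1635 0.    ]
lid_tab [224.6 139.3] 0.64 [0.4839 0.1889 0.064 ]
lid_hinge [300.  173.7] 0.92 [0.6013 0.1353 0.06  ]
balance [271.2 323.2] 0.62 [ 0.5671 -0.2127  0.    ]
reagent_bottle [375.2 225.1] 0.8 [0.7614 0.0205 0.    ]
2.7833 [0.53024902 0.14906669 0.32624788] [ 3.14113894e+00 -2.59520596e-03 -1.15632551e-03]
```

View pics/w2.png

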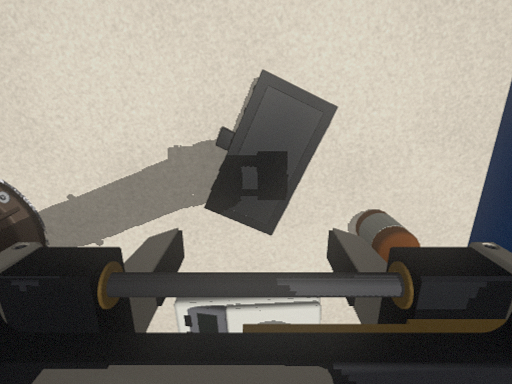

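```bash
python3 - <<'E'
from h import *
i=np.load('w2.npy',allow_pickle=True).item()
P=np.array([atz('wrist',p,.086,i)[:2] for p in ((264,70),(337,106),(271,235),(205,208))]);print(P.round(3))
print(P.mean(0),np.linalg.norm(P-np.roll(P,1,0),axis=1))
for a,b in ((3,0),(2,1)):
    d=P[b]-P[a];print(np.arctan2(-d[0],d[1]))
for a,b in ((0,1),(3,2)):
    d=P[b]-P[a];print(np.arctan2(d[1],d[0]))
print(atz('wrist',(225,138),.068,i))
E
```

```text
[[0.541 0.283]
 [0.643 0.238]
 [0.556 0.041]
 [0.453 0.086]]
[0.54822663 0.1618667 ] [0.21518829 0.11109557 0.21500519 0.11274488]
-0.4228065377374652
-0.41514042621515324
-0.417801570601135
-0.41619470159047195
[0.48495089 0.19127262 0.068     ]
```

Request:
jog_arm([
  {"translation": [-5,-5,20],"turn": [0,0,-0.12]},
  {"translation": [-10,-10,40],"turn": [0,0,-0.24]},
  {"translation": [-15,-15,60],"turn": [0,0,-0.36]},
  {"translation": [-20,-20,80],"turn": [0,0,-0.48]},
  {"translation": [-25,-25,100],"turn": [0,0,-0.6]},
  {"translation": [-30,-30,120],"turn": [0,0,-0.72]},
  {"translation": [-36,-34,140],"turn": [0,0,-0.84]},
  {"translation": [-42,-38,160],"turn": [0,0,-0.96]},
  {"translation": [-47,-41,175],"turn": [0,0,-1.08]},
  {"translation": [-47,-41,190],"turn": [0,0,-1.153]},
  {"translation": [-47,-41,197],"turn": [0,0,-1.153]},
  {"translation": [-47,-41,197],"turn": [0,0,-1.153]},
])

```text
clock: 3.78
position: [0.4824, 0.1901, 0.1282]
ee_rot: [-2.636, -1.708, 0.004]
force: [0.3, 0.3, 1.3]
width: 1.0
```

```bash
python3 - <<'E'
from h import *
i=arm.camera_info('wrist');im=arm.get_image('wrist')
for q,z in (('lid_tab',.064),('lid_hinge',.06)):
    for d in arm.landmark_of('wrist',q)[:1]: print(q,np.round(d['at'],1),round(d['confidence'],2),atz('wrist',d['at'],z,i).round(4))
s=arm.observe();print(s['clock'],s['position'],R.from_rotvec(s['ee_rot']).as_matrix().round(3),s['joints'].round(2))
cv2.imwrite('pics/w3.png',im)
E
```

```text
3.9333 [0.48377536 0.19100152 0.13047988] [[ 0.408  0.913  0.001]
 [ 0.913 -0.408  0.   ]
 [ 0.001  0.001 -1.   ]] [-0.27  0.39 -0.27  1.93  0.14  0.84  0.53]
```

View pics/w3.png

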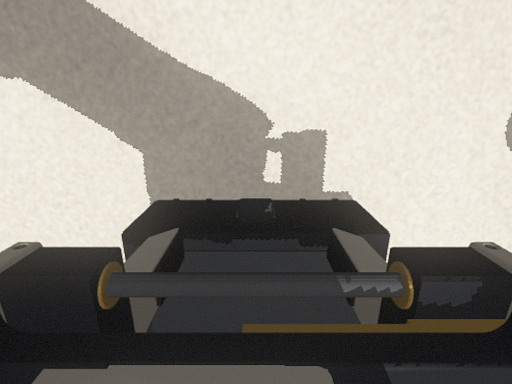

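Request:
jog_arm([
  {"translation": [0,0,25],"turn": [0,0,0]},
  {"translation": [0,0,50],"turn": [0,0,0]},
  {"translation": [0,0,68],"turn": [0,0,0]},
  {"translation": [0,0,74],"turn": [0,0,0]},
  {"translation": [0,0,74],"turn": [0,0,0]},
  {"translation": [0,0,74],"turn": [0,0,0]},
])

```text
clock: 4.43
position: [0.4837, 0.1913, 0.0567]
ee_rot: [2.634, 1.711, 0.002]
force: [-0.4, -0.4, 0.5]
width: 1.001
```

Request:
jog_arm([
  {"translation": [0,0,0],"turn": [0,0,0]},
  {"translation": [0,0,0],"turn": [0,0,0]},
  {"translation": [0,0,0],"turn": [0,0,0]},
  {"translation": [0,0,0],"turn": [0,0,0]},
  {"translation": [0,0,0],"turn": [0,0,0]},
  {"translation": [0,0,0],"turn": [0,0,0]},
  {"translation": [0,0,0],"turn": [0,0,0]},
  {"translation": [0,0,0],"turn": [0,0,0]},
], claw=1, grip_force=12)

```text
clock: 5.1
position: [0.483, 0.191, 0.0557]
ee_rot: [-2.634, -1.712, 0.0]
force: [0.1, 0.7, -0.6]
width: 0.473
```

Request:
jog_arm([
  {"translation": [0,0,0],"turn": [0,0,0]},
  {"translation": [0,0,0],"turn": [0,0,0]},
  {"translation": [0,0,0],"turn": [0,0,0]},
  {"translation": [0,0,0],"turn": [0,0,0]},
  {"translation": [0,0,0],"turn": [0,0,0]},
  {"translation": [0,0,0],"turn": [0,0,0]},
])

```text
clock: 5.6
position: [0.4826, 0.1901, 0.0556]
ee_rot: [2.634, 1.711, -0.002]
force: [-2.9, -5.4, 3.7]
width: 0.328
```

Request:
jog_arm([
  {"translation": [0,1,-12.7],"turn": [0,0,0]},
  {"translation": [0,3.3,-25.2],"turn": [0,0,0]},
  {"translation": [0,6.9,-37.3],"turn": [0,0,0]},
  {"translation": [0,11.6,-49.2],"turn": [0,0,0]},
  {"translation": [0,17.4,-60.4],"turn": [0,0,0]},
  {"translation": [0,24.4,-71],"turn": [0,0,0]},
  {"translation": [0,24.4,-71],"turn": [0,0,0]},
  {"translation": [0,24.4,-71],"turn": [0,0,0]},
])

```text
clock: 6.27
position: [0.5044, 0.1803, 0.1268]
ee_rot: [-2.634, -1.711, 0.003]
force: [-4.9, -4.2, 1.8]
width: 0.325
```

Request:
jog_arm([
  {"translation": [0,8.1,-9.9],"turn": [0,0,0]},
  {"translation": [0,17,-18.9],"turn": [0,0,0]},
  {"translation": [0,26.8,-27],"turn": [0,0,0]},
  {"translation": [0,37.4,-34],"turn": [0,0,0]},
  {"translation": [0,48.6,-40],"turn": [0,0,0]},
  {"translation": [0,60.3,-44.8],"turn": [0,0,0]},
  {"translation": [0,72.5,-48.5],"turn": [0,0,0]},
  {"translation": [0,84.9,-50.9],"turn": [0,0,0]},
  {"translation": [0,97.6,-52],"turn": [0,0,0]},
  {"translation": [0,97.6,-52],"turn": [0,0,0]},
  {"translation": [0,97.6,-52],"turn": [0,0,0]},
])

```text
clock: 7.18
position: [0.5954, 0.1397, 0.179]
ee_rot: [2.634, 1.709, -0.0]
force: [-2.6, -6.9, 7.3]
width: 0.325
```

```bash
python3 - <<'E'
from h import *
a=arm.get_image('side')[140:260,120:340];b=arm.get_image('wrist')
cv2.imwrite('pics/open1.png',np.hstack([cv2.resize(a,(440,240)),cv2.resize(b,(320,240))]))
E
```

```text
(no output)
```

View pics/open1.png

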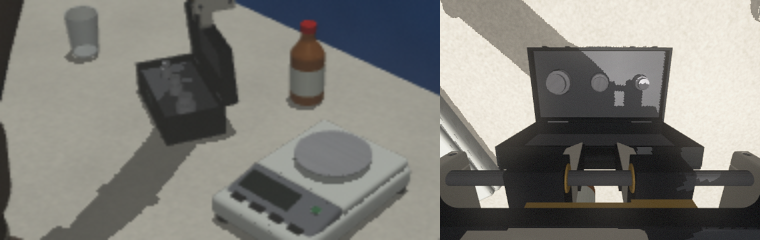

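Request:
jog_arm([
  {"translation": [0,0,0],"turn": [0,0,0]},
  {"translation": [0,0,0],"turn": [0,0,0]},
  {"translation": [0,0,0],"turn": [0,0,0]},
  {"translation": [0,0,0],"turn": [0,0,0]},
  {"translation": [0,0,-25],"turn": [0,0,0]},
  {"translation": [0,0,-50],"turn": [0,0,0]},
  {"translation": [0,-25,-70],"turn": [0,0,0]},
  {"translation": [0,-60,-70],"turn": [0,0,0]},
  {"translation": [0,-90,-70],"turn": [0,0,0]},
  {"translation": [0,-100,-70],"turn": [0,0,0]},
  {"translation": [0,-100,-70],"turn": [0,0,0]},
  {"translation": [0,-100,-70],"turn": [0,0,0]},
], claw=0.1)

```text
clock: 8.28
position: [0.5033, 0.1823, 0.249]
ee_rot: [2.633, 1.714, 0.001]
force: [1.0, -0.7, -1.3]
width: 0.449
```

```bash
python3 - <<'E'
from h import *
i=arm.camera_info('wrist');b=arm.get_image('wrist')
for q,z in (('weight_200',.027),('weight_500',.027),('weight_100',.027),('case',0),('lid_hinge',.06)):
    for d in arm.landmark_of('wrist',q)[:2]: print(q,np.round(d['at'],1),round(d['confidence'],2),atz('wrist',d['at'],z,i).round(4))
for d in arm.trace('wrist','weight_200')[:1]: print(d['box'],d['confidence'])
a=arm.get_image('side')[140:260,120:340]
cv2.imwrite('pics/open2.png',np.hstack([cv2.resize(a,(288,384)),b]))
s=arm.observe();print(s['clock'],s['position'],s['force'],s['width'])
E
```

```text
weight_200 [256.1 196.8] 0.59 [0.5428 0.1676 0.027 ]
weight_200 [210.1 194.6] 0.55 [0.5129 0.1081 0.027 ]
weight_500 [256.1 196.8] 0.59 [0.5428 0.1676 0.027 ]
weight_500 [210.1 194.6] 0.55 [0.5129 0.1081 0.027 ]
weight_100 [256.1 196.8] 0.59 [0.5428 0.1676 0.027 ]
weight_100 [210.1 194.6] 0.55 [0.5129 0.1081 0.027 ]
case [254.9 196.4] 0.66 [0.5497 0.1627 0.    ]
lid_hinge [253.5 247.4] 0.81 [0.6    0.1383 0.06  ]
[193.1, 184.5, 30.0, 33.7] 0.87
8.6833 [0.5035646  0.18171221 0.24847608] [-0.07857492  0.00467052 -0.67027481] 0.44761879461473547
```

View pics/open2.png

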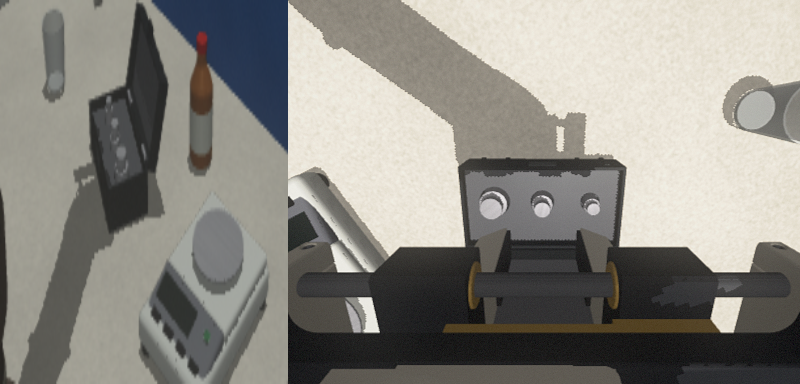

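Request:
jog_arm([
  {"translation": [1,15,30],"turn": [0,0,0]},
  {"translation": [1,30,60],"turn": [0,0,0]},
  {"translation": [1.5,42,90],"turn": [0,0,0]},
  {"translation": [1.5,42.5,98],"turn": [0,0,0]},
  {"translation": [1.5,42.5,98],"turn": [0,0,0]},
  {"translation": [1.5,42.5,98],"turn": [0,0,0]},
  {"translation": [1.5,42.5,98],"turn": [0,0,0]},
])

```text
clock: 9.27
position: [0.5429, 0.1673, 0.1525]
ee_rot: [2.633, 1.713, 0.004]
force: [-0.2, -0.3, 0.1]
width: 0.454
```

```bash
python3 - <<'E'
from h import *
s=arm.observe();i=arm.camera_info('wrist');b=arm.get_image('wrist')
print(s['clock'],s['position'])
for q in ('weight_200','lid_hinge'):
    for d in arm.landmark_of('wrist',q)[:3]: print(q,np.round(d['at'],1),round(d['confidence'],2),atz('wrist',d['at'],.027 if q[0]=='w' else .06,i).round(4))
c=b[150:300,140:380].copy(); g=cv2.resize(c,None,fx=3,fy=3,interpolation=cv2.INTER_CUBIC)
for col,z in(((0,0,255),.078),((0,255,0),.027)):
    p=proj('wrist',[s['position'][0],s['position'][1],z],i);print(p); cv2.circle(g,tuple(int(v) for v in (p-[140,150])*3),4,col,1)
cv2.imwrite('pics/near.png',g)
E
```

```text
9.2667 [0.54291391 0.16727003 0.15250532]
weight_200 [249.5 186.1] 0.97 [0.5392 0.1638 0.027 ]
weight_200 [315.6 192.1] 0.96 [0.5741 0.2261 0.027 ]
weight_200 [193.7 186.3] 0.89 [0.5152 0.1091 0.027 ]
lid_hinge [251.5 257.4] 0.87 [0.6012 0.1387 0.06  ]
[253.77643434 204.10624731]
[253.91360476 187.89869776]
```

View pics/near.png

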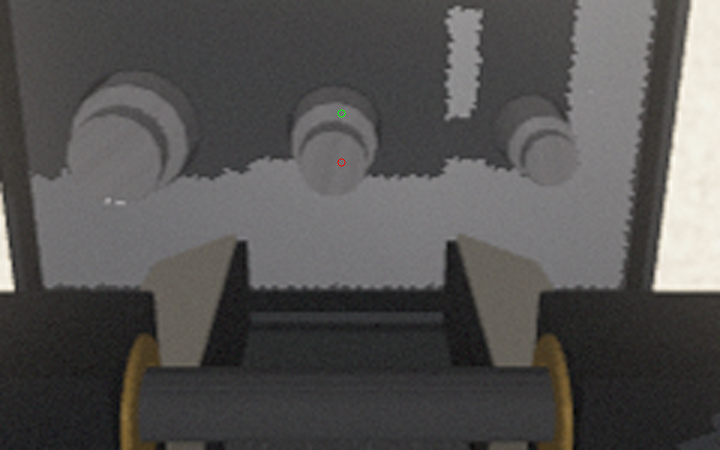

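Request:
jog_arm([
  {"translation": [-2,0,20],"turn": [0,0,0]},
  {"translation": [-2,0,40],"turn": [0,0,0]},
  {"translation": [-2,0,60],"turn": [0,0,0]},
  {"translation": [-2,0,75],"turn": [0,0,0]},
  {"translation": [-2,0,84],"turn": [0,0,0]},
  {"translation": [-2,0,87],"turn": [0,0,0]},
  {"translation": [-2,0,87],"turn": [0,0,0]},
  {"translation": [-2,0,87],"turn": [0,0,0]},
  {"translation": [-2,0,87],"turn": [0,0,0]},
])

```text
clock: 10.17
position: [0.5425, 0.1647, 0.0649]
ee_rot: [2.634, 1.712, 0.003]
force: [-1.0, -0.4, 0.2]
width: 0.447
```

Request:
jog_arm([
  {"translation": [0,0,0],"turn": [0,0,0]},
  {"translation": [0,0,0],"turn": [0,0,0]},
  {"translation": [0,0,0],"turn": [0,0,0]},
  {"translation": [0,0,0],"turn": [0,0,0]},
  {"translation": [0,0,0],"turn": [0,0,0]},
  {"translation": [0,0,0],"turn": [0,0,0]},
  {"translation": [0,0,0],"turn": [0,0,0]},
  {"translation": [0,0,0],"turn": [0,0,0]},
], claw=1, grip_force=20)

```text
clock: 10.83
position: [0.5419, 0.1642, 0.0639]
ee_rot: [2.634, 1.712, 0.0]
force: [-1.4, -1.5, 6.2]
width: 0.214
```

Request:
jog_arm([
  {"translation": [0,0,0],"turn": [0,0,0]},
  {"translation": [0,0,0],"turn": [0,0,0]},
  {"translation": [0,0,0],"turn": [0,0,0]},
  {"translation": [0,0,-5],"turn": [0,0,0]},
  {"translation": [0,0,-10],"turn": [0,0,0]},
  {"translation": [0,0,-10],"turn": [0,0,0]},
])

```text
clock: 11.33
position: [0.5421, 0.1648, 0.0746]
ee_rot: [2.634, 1.713, 0.002]
force: [-1.4, 0.9, -1.9]
width: 0.214
```

```bash
python3 - <<'E'
from h import *
b=arm.get_image('wrist')
s=arm.observe();print(s['clock'],s['position'],s['force'],s['width'])
cv2.imwrite('pics/grip.png',cv2.resize(b[130:300,140:380],None,fx=3,fy=3))
E
```

```text
11.3833 [0.54204954 0.16469454 0.0742239 ] [ 0.9344534   1.16025806 -2.10895554] 0.21693232195336073
```

View pics/grip.png

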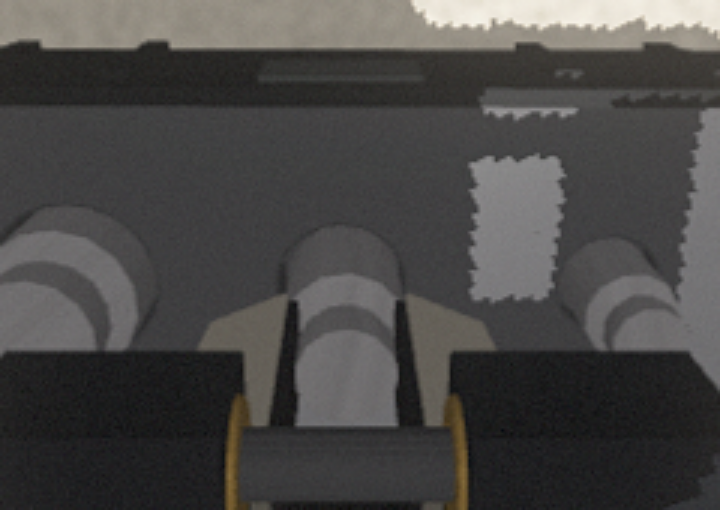

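Request:
jog_arm([
  {"translation": [0,0,-15],"turn": [0,0,0]},
  {"translation": [0,0,-35],"turn": [0,0,0]},
  {"translation": [0,0,-55],"turn": [0,0,0]},
  {"translation": [0,0,-75],"turn": [0,0,0]},
  {"translation": [0,0,-95],"turn": [0,0,0]},
  {"translation": [-10,0,-115],"turn": [0,0,0]},
  {"translation": [-30,0,-125],"turn": [0,0,0]},
  {"translation": [-50,0,-125],"turn": [0,0,0]},
  {"translation": [-75,0,-125],"turn": [0,0,0]},
  {"translation": [-100,0,-125],"turn": [0,0,0]},
  {"translation": [-125,0,-125],"turn": [0,0,0]},
  {"translation": [-150,0,-125],"turn": [0,0,0]},
])

```text
clock: 12.38
position: [0.4801, 0.0263, 0.1986]
ee_rot: [-2.634, -1.713, 0.0]
force: [0.2, -0.2, -2.4]
width: 0.218
```

Request:
jog_arm([
  {"translation": [-20,10,0],"turn": [0,0,0]},
  {"translation": [-40,25,0],"turn": [0,0,0]},
  {"translation": [-60,45,0],"turn": [0,0,0]},
  {"translation": [-80,65,0],"turn": [0,0,0]},
  {"translation": [-100,85,0],"turn": [0,0,0]},
  {"translation": [-120,105,0],"turn": [0,0,0]},
  {"translation": [-140,125,0],"turn": [0,0,0]},
  {"translation": [-160,145,0],"turn": [0,0,0]},
  {"translation": [-175,162,0],"turn": [0,0,0]},
  {"translation": [-183,172,0],"turn": [0,0,0]},
  {"translation": [-185,176,0],"turn": [0,0,0]},
  {"translation": [-185,176,0],"turn": [0,0,0]},
])

```text
clock: 13.38
position: [0.5669, -0.2131, 0.1983]
ee_rot: [-2.634, -1.711, 0.0]
force: [-0.2, -0.0, -1.8]
width: 0.215
```

```bash
python3 - <<'E'
from h import *
s=arm.observe();i=arm.camera_info('wrist');b=arm.get_image('wrist')
print(s['clock'],s['position'],s['force'],s['width'],s['ee_rot'])
for q,z in (('pan',.078),('balance',0)):
    for d in arm.landmark_of('wrist',q)[:1]: print(q,np.round(d['at'],1),round(d['confidence'],2),atz('wrist',d['at'],z,i).round(4))
a=arm.get_image('side')
for d in arm.landmark_of('side','pan')[:1]: print(np.round(d['at'],1),round(d['confidence'],2),atz('side',d['at'],.078).round(4))
p=[.567,-.213]
for cam,im,ii in(('wrist',b,i),('side',a,arm.camera_info('side'))):
    for t in np.linspace(0,2*np.pi,24): 
        q=proj(cam,[p[0]+.065*np.cos(t),p[1]+.065*np.sin(t),.078],ii); cv2.circle(im,tuple(int(round(v)) for v in q),1,(0,0,255),-1)
cv2.imwrite('pics/pan.png',np.hstack([cv2.resize(a[150:300,180:380],(400,300)),cv2.resize(b,(400,300))]))
E
```

```text
13.3833 [ 0.56686891 -0.21314264  0.19828602] [-0.23965644 -0.04873812 -1.84878887] 0.21545303588955383 [-2.63382564e+00 -1.71120402e+00  5.52244398e-05]
pan [257.3 191.1] 0.6 [ 0.5698 -0.2108  0.078 ]
balance [257.  175.1] 0.8 [ 0.5715 -0.2113  0.    ]
[284.1 216.6] 0.58 [ 0.5604 -0.2101  0.078 ]
```

View pics/pan.png

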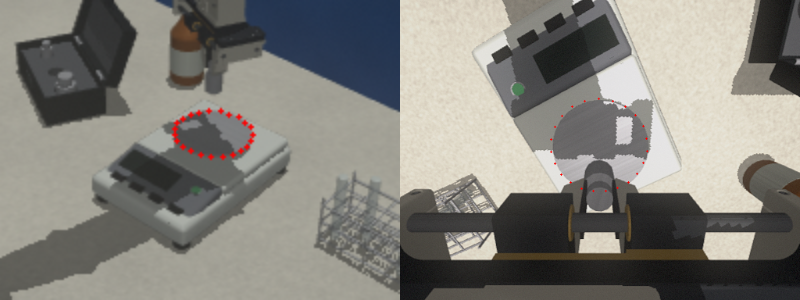

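Request:
jog_arm([
  {"translation": [0,0,15],"turn": [0,0,0]},
  {"translation": [0,0,35],"turn": [0,0,0]},
  {"translation": [0,0,55],"turn": [0,0,0]},
  {"translation": [0,0,70],"turn": [0,0,0]},
  {"translation": [0,0,78],"turn": [0,0,0]},
  {"translation": [0,0,80],"turn": [0,0,0]},
  {"translation": [0,0,81],"turn": [0,0,0]},
  {"translation": [0,0,82],"turn": [0,0,0]},
  {"translation": [0,0,82],"turn": [0,0,0]},
])

```text
clock: 14.38
position: [0.5673, -0.2133, 0.1176]
ee_rot: [2.633, 1.712, 0.002]
force: [-0.2, 0.1, -1.6]
width: 0.214
```

Request:
jog_arm([
  {"translation": [0,0,0.5],"turn": [0,0,0]},
  {"translation": [0,0,1],"turn": [0,0,0]},
  {"translation": [0,0,1],"turn": [0,0,0]},
])

```text
clock: 14.63
position: [0.5668, -0.2134, 0.1161]
ee_rot: [2.634, 1.712, 0.001]
force: [-0.1, 1.1, -1.8]
width: 0.217
```

Request:
jog_arm([
  {"translation": [0,0,0.5],"turn": [0,0,0]},
  {"translation": [0,0,1],"turn": [0,0,0]},
  {"translation": [0,0,1],"turn": [0,0,0]},
])

```text
clock: 14.88
position: [0.5669, -0.2134, 0.115]
ee_rot: [2.634, 1.712, 0.001]
force: [0.1, -0.5, 1.4]
width: 0.215
```

Request:
jog_arm([
  {"translation": [0,0,0.5],"turn": [0,0,0]},
  {"translation": [0,0,1],"turn": [0,0,0]},
  {"translation": [0,0,1],"turn": [0,0,0]},
])

```text
clock: 15.13
position: [0.5673, -0.2136, 0.1149]
ee_rot: [2.633, 1.711, 0.002]
force: [-2.3, -0.4, 8.2]
width: 0.217
```

Request:
jog_arm([
  {"translation": [0,0,-0.7],"turn": [0,0,0]},
  {"translation": [0,0,-0.7],"turn": [0,0,0]},
])

```text
clock: 15.3
position: [0.567, -0.2135, 0.1149]
ee_rot: [2.633, 1.712, 0.001]
force: [-0.7, -0.2, 5.1]
width: 0.215
```

Request:
jog_arm([
  {"translation": [0,0,0],"turn": [0,0,0]},
  {"translation": [0,0,0],"turn": [0,0,0]},
  {"translation": [0,0,0],"turn": [0,0,0]},
  {"translation": [0,0,0],"turn": [0,0,0]},
  {"translation": [0,0,0],"turn": [0,0,0]},
  {"translation": [0,0,0],"turn": [0,0,0]},
], claw=0)

```text
clock: 15.8
position: [0.5666, -0.2132, 0.1143]
ee_rot: [-2.634, -1.712, 0.0]
force: [-0.3, 0.6, -0.6]
width: 0.498
```

Request:
jog_arm([
  {"translation": [0,0,-10],"turn": [0,0,0]},
  {"translation": [0,0,-25],"turn": [0,0,0]},
  {"translation": [0,0,-50],"turn": [0,0,0]},
  {"translation": [0,0,-80],"turn": [0,0,0]},
  {"translation": [0,0,-90],"turn": [0,0,0]},
  {"translation": [0,0,-90],"turn": [0,0,0]},
  {"translation": [0,0,-90],"turn": [0,0,0]},
])

```text
clock: 16.38
position: [0.567, -0.2133, 0.2052]
ee_rot: [2.633, 1.712, 0.002]
force: [-0.3, 0.6, -1.2]
width: 0.499
```

```bash
python3 - <<'E'
from h import *
s=arm.observe();i=arm.camera_info('wrist');b=arm.get_image('wrist')
print(s['clock'],s['position'],s['force'],s['width'])
for q,z in (('weight_200',.078),('pan',.078)):
    for d in arm.landmark_of('wrist',q)[:2]: print(q,np.round(d['at'],1),round(d['confidence'],2),atz('wrist',d['at'],z,i).round(4))
a=arm.get_image('side')
cv2.imwrite('pics/done.png',np.hstack([cv2.resize(a[150:300,180:380],(400,300)),cv2.resize(b,(400,300))]))
E
```

```text
16.3833 [ 0.56695729 -0.21331883  0.2052099 ] [-0.30448614  0.5981137  -1.16913752] 0.49929258071765814
weight_200 [254.5 186.1] 0.61 [ 0.5658 -0.2123  0.078 ]
weight_200 [498.5  19.3] 0.49 [0.5119 0.0522 0.078 ]
pan [257.6 190. ] 0.58 [ 0.5712 -0.2111  0.078 ]
```

View pics/done.png

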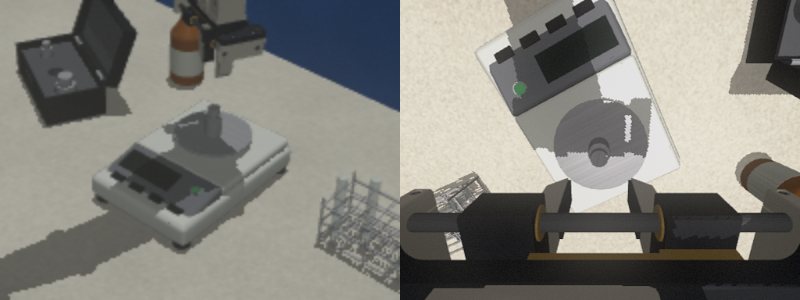

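The weight stands upright near the middle of the pan and the lid is still leaning back. The other two weights are in their wells, and the gripper is clear.

```bash
python3 -c "
from cell import arm
print(arm.sign_off())"
```

```text
the job is handed in; nothing more can be done
None
```

The job is handed in. I gripped the lid by its thumb tab and swung it to about 1.5 rad, then let go, and it fell back against its stop. I then lifted the 200 g weight by its knob, lowered it onto the pan until the force reading showed contact, and released it.

**Last checks:** at 16.4 s the wrist and side pictures showed:
- **Weight:** upright, about 5 mm from the pan centre the wrist camera gives.
- **Lid:** leaning back.
- **Other two weights:** in their wells.
- **Gripper:** empty and about 90 mm clear above the weight.

**Limits and disagreements:**
- The side and wrist cameras differ by about 1 cm on the pan centre, still well inside the 30 mm tolerance.
- The "scene" camera looked murky and its detections found nothing, so I did not use it.
- I judged the lid angle and the bystanders by eye rather than measuring them. The beaker was outside my last picture, but the arm never went near it.

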